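# Shim the hanging foot of the animal scale

### The job

The small-animal scale does not stand firm: the front foot on the robot's left hangs a few millimetres clear of the counter. Take the tapered steel feeler blade out of the tray by its black grip and slide it, thin end first and flat on the counter, in under that foot until you feel it nipped - a firm drag, a push of about 6 N - then let go and leave it there, snug. Do not force it in further, which jacks up the scale (15 N of push is far too much), and leave the other things where they are.

Things in the scene. Friction and masses are not known exactly. Their poses are not given: they have to be found in the camera images.
- blade: tapered feeler blade (shim): plain steel wedge 133 mm long, 28 wide, flat underneath, lying in the tray. Origin: on its underside below the middle of its upright black grip; +x to the thin end, z up. Thick end at x = -18 mm, 10.5 mm thick. The grip is 24 mm along x, 14 mm across y, from 10 to 48 mm above the underside: pinch it across y from above. 80 to 160 g.
- blade_tip (a point): the thin end of the blade, on its underside, 115 mm along the blade's +x from its origin; axes as the blade's. 2 mm thick here; the top rises evenly, 1 in 10, to 10.5 mm at 85 mm back from here, then stays level to the thick end. Pressing the blade down on the counter adds a drag of its own (roughly two thirds of the load), so keep it flat but only lightly loaded
- tray: shallow steel tray, fixed, 220 (x) x 140 (y) mm, walls 14 mm high and 3 mm thick, floor 3 mm; origin under its centre. Holds the blade and a spanner
- scale: small-animal scale, fixed: low grey base, steel pan, 260 (x) x 350 (y) mm, 74 mm high; origin on the counter under its middle; front along its -x, towards the robot. Two ears (32 to 42 mm high) stick out in front at y = +100 and -100 mm to x = -188 mm, each with a foot below and a screw and 26 mm nut above, up to 64 mm high. The foot at y = -100 stands; that at +100 hangs
- foot_spot (a point): point on the counter below the middle of the hanging foot; axes as the scale's: slide the blade in along +x. The foot is a rubber dome 30 mm across (radius of curvature 15 mm); its lowest point hangs 3 to 7.5 mm above this point, different every time and not measured
- ear (a point): middle of the top face of the ear over the hanging foot, 42 mm above the foot spot; axes as the scale's. How the dome below it feels: it yields upward about 1 mm per 8 N. Once the blade touches it, the push needed grows by some 0.5 to 1 N per further mm; push is mostly friction, 1 to 1.6 times the force of the foot on the blade. Snug: the foot presses with about 5 N; the blade then stays by friction when released
- spanner: bystander: open-ended steel spanner 140 mm long, lying in the tray beside the blade; origin on its underside
- treat_jar: bystander: amber glass jar, 84 mm wide, 130 mm high; origin under its centre
- pill_bottle: bystander: small amber bottle, 40 mm wide, 65 mm high; origin under its centre
- spray_bottle: bystander: white bottle, 60 mm wide, 170 mm high; origin under its centre
- clipper: bystander: black hair clipper lying on the counter, about 180 x 46 x 38 mm; origin under its body
- mug: bystander: white mug, 76 mm wide, 90 mm high; origin under its centre
- tape_roll: bystander: white roll of tape lying flat on the scale's pan, 70 mm across, 22 mm high; origin under its centre
Mind the look-alikes: they are no part of the job. What is shaped like the blade but blue, green or orange is not meant.

How it is judged:
By the outcome, as a careful person would: the job done as asked, in the order asked, and still so for the second after the job is handed in, with the robot touching nothing.
It also fails if it takes over 59 s, if anything falls off the work surface, if the arm or the gripper's body presses on something with over 40 N, if the wrist force passes 120 N, or if a joint passes its speed limit or range.

### The arm

A 6-joint arm with a two-finger parallel gripper is mounted at the origin on the work surface. World frame = base frame: x ahead of the robot, y to its left, z up, the work surface at z = 0. Lengths are in mm, angles in rad, forces in N, time in s.
With the tool pointing down it reaches from about 300 to 750 mm from the base axis. Payload 8.5 kg.
Tool frame: the origin (TCP) lies on the mounting face of the last link; the fingertips stand 166 mm ahead of it and the grasp point (between the pads) lies 147 mm ahead of it (robot.finger_overhang is the distance from the TCP to the fingertips, in mm); z points along the fingers, y is the direction in which the jaws open and shut (so a half turn about z gives the same grasp; the last joint's range is limited). The gripper opens to 88 mm and grips with 3 to 60 N. Pads are 18 mm wide; open, the fingers measure 123 mm over their backs; the gripper's body (75 mm by 187 mm) begins 45 mm behind the grasp point.
Start: joints at [0.992, 0.381, 1.297, -0, 1.464, -0.215], TCP at [195.696, 513.989, 404.748] pointing down, gripper open.
Joint ranges: [-3.11, 3.11], [-0.89, 2.33], [0.22, 2.48], [-1.42, 4.56], [0.17, 2.85], [-2.88, 2.88]. Speed limits (rad/s): [2.39, 2.39, 3.14, 3.14, 3.14, 3.14].

### API

Orientations are given as a unit quaternion [w, x, y, z].
In Python, from cell import status, cams, job, robot gives the robot as it stands.
- The arm moves only by the shell command python3 -m jog 'ROWS' [FORCE]. ROWS is JSON, a list of rows, each a list of 3 entries, a list of its own where there are three numbers: the closure in counts, from 0 (fully open) to 255 (shut), then the shift along the tool's x, y, z in cm, then the turn about the tool's z in rad. In form: [[grip, [dx, dy, dz], roll], ...]. A call has exactly 5 rows; each row is the pose to reach, as a shift and turn from the pose commanded when the call began, along the tool's axes at that moment; what a row does not reach only later rows make up. A row lasts 1/10 s, in which the tool goes at most 50 mm and 8.59 degrees, less where a joint would pass 70% of its speed; a pose out of reach is approached as far as the arm can. A call with a gripper value outside its range is refused whole. The fingers move at their own pace and stop on an object; FORCE is the grip in N (left out, the last holds). Time passes only in rows, so rows that repeat a pose let the fingers close, or fill a call up. It gives the time, the measured TCP pose, the force and the opening at its end, in the units of the state.
- status.get_state(): the state, without advancing time (a new reading comes with each control period).
- cams.grab_frame(name): name is "side" or "top"; returns the picture (400x640x3 uint8, red, green, blue); there is no depth.
- cams.camera_info(name): a dict with "mtx" (3x3 intrinsics, pixels), "world_to_cam" (4x4, takes a point from world to camera coordinates). Camera axes: x right, y up, looking along -z (the intrinsics and any distortion apply to the point x, -y, -z); pixel columns grow to the right and rows downward; lengths in mm; the calibration is good to about 2 mm. A picture is of the moment at which its call begins. camera_info takes no time and is no camera call.
- job.close_job(): hands the job in, once; it reports no verdict.
Trained networks look in the newest picture that a camera, given by its name, has taken for a name from the list of things; names that differ only in an ending like _2 or _b are one class to them, and where a whole thing is asked for, a point or a joint stands for the part that bears it (a point fixed in the world has none). Each returns a list of dicts, best first, with "confidence" (0 to 1); they miss things now and then, are a little off and sometimes report something else, mostly with a low value. They report only what shows in the picture. A call takes as long as a camera call. They do not tell look-alikes from the thing itself.
- cams.recognise(label, camera): "extent" ([left, top, right, bottom] in pixels, round what is visible of it).
- cams.outline_of(label, camera): "mask" (400x640 bool, what is visible of it) and "extent" ([left, top, right, bottom] in pixels, round what is visible of it).
- cams.tip_of(label, camera): "uv" ([column, row] in pixels: a listed point, or the origin of a listed thing).
The state is a dict: "clock": time; "q": joint angles; "dq": joint speeds; "joint_torque": joint torques, N m; "eef_pos": TCP position; "tcp_rot": TCP orientation; "wrist_force": force on the tool from outside, world axes, zero at the start; "wrist_torque": the same for the moment, N m; "width": finger opening in mm.
Only numpy, scipy, OpenCV 4.12 (cv2) and the standard library are available. Lean on these libraries where they do the work, as an engineer would, in place of code of your own. Each camera call takes 0.05 s, during which the arm holds its last target.

## Working session

There is one attempt and no reset: what is moved stays moved. The work goes in short steps, Python scripts to look and compute and a shell command to move; the robot and the scene stay as the last step left them, time stands still between calls to the robot, and variables do not carry over. Pictures are saved under pics/ and viewed, and the job is handed in when it is done.

```bash
ls; mkdir -p pics; python3 - <<'E'
from cell import status,cams,job,robot
import cv2
s=status.get_state();print(s)
for n in("side","top"):
    im=cams.grab_frame(n);cv2.imwrite(f"pics/{n}0.png",im[:,:,::-1])
    print(n,cams.camera_info(n))
    for l in ["blade","tray","scale","spanner"]:
        for r in cams.recognise(l,n)[:4]:print(l,r)
    for l in ["blade","blade_tip","foot_spot","ear","scale","tray"]:
        for r in cams.tip_of(l,n)[:4]:print('tip',l,r)
E
```

```text
pics
{'clock': 0.0, 'q': array([ 9.91716525e-01,  3.81189475e-01,  1.29827461e+00, -1.06805652e-06,
        1.46359572e+00, -2.15320862e-01]), 'dq': array([ 0.00255527, -0.00025661, -0.00165374,  0.00131962,  0.0010278 ,
       -0.00158289]), 'joint_torque': array([ 1.19985361e-03, -4.37917221e+01, -2.24567324e+01,  7.14043994e-02,
        3.50325869e-02, -1.11622339e-04]), 'eef_pos': array([195.66937556, 513.96361329, 404.13642517]), 'tcp_rot': array([-2.83285921e-04,  1.80878256e-01,  9.83505220e-01, -6.76671514e-04]), 'wrist_force': array([-0.03445578,  0.40916827,  0.17637259]), 'wrist_torque': array([ 0.00495697,  0.06422702, -0.04101811]), 'width': 87.9826259195757}
side {'mtx': array([[503.18496453,   0.        , 325.53741292],
       [  0.        , 503.18496453, 195.66313335],
       [  0.        ,   0.        ,   1.        ]]), 'world_to_cam': array([[-9.62996305e-01, -2.69355406e-01,  9.26180709e-03,
         4.96563971e+02],
       [ 1.94555348e-01, -6.70969289e-01,  7.15505716e-01,
        -1.34909106e+02],
       [-1.86510945e-01,  6.90831295e-01,  6.98545481e-01,
      
[... 2262 characters left out ...]
p blade {'uv': [238.9, 226.9], 'confidence': 0.81}
tip blade {'uv': [180.7, 236.6], 'confidence': 0.66}
tip blade {'uv': [251.8, 290.8], 'confidence': 0.6}
tip blade {'uv': [168.6, 180.4], 'confidence': 0.51}
tip blade_tip {'uv': [225.3, 274.6], 'confidence': 0.85}
tip blade_tip {'uv': [193.2, 266.4], 'confidence': 0.77}
tip blade_tip {'uv': [188.9, 200.5], 'confidence': 0.53}
tip blade_tip {'uv': [230.1, 199.8], 'confidence': 0.51}
tip foot_spot {'uv': [371.3, 183.3], 'confidence': 0.87}
tip ear {'uv': [373.3, 181.3], 'confidence': 0.81}
tip ear {'uv': [220.0, 149.7], 'confidence': 0.53}
tip scale {'uv': [386.9, 133.8], 'confidence': 0.75}
tip tray {'uv': [245.6, 218.3], 'confidence': 0.58}
```

View pics/side0.png

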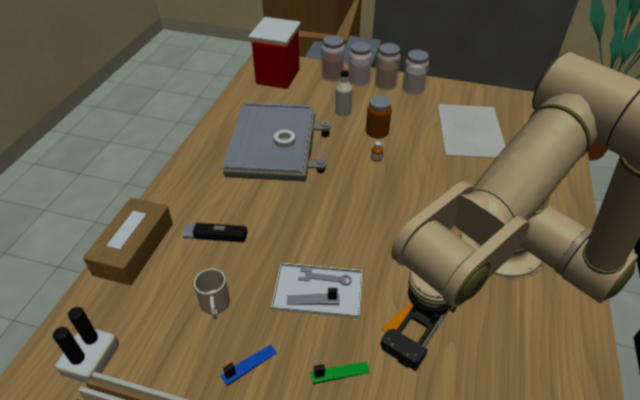

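View pics/top0.png

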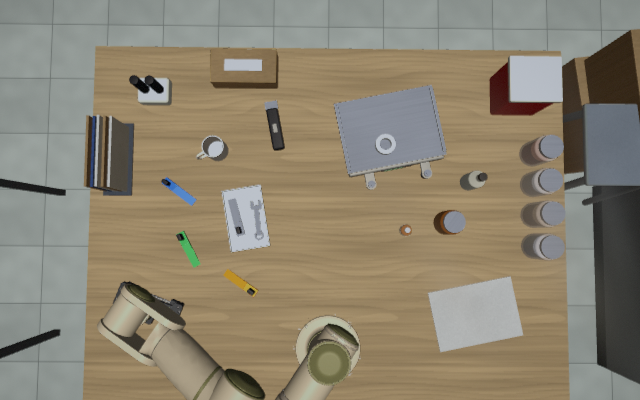

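```bash
python3 - <<'E'
import cv2,numpy as np
a=cv2.imread("pics/side0.png");b=cv2.imread("pics/top0.png")
c=cv2.resize(a[250:330,250:370],None,fx=5,fy=5,interpolation=2)[:, :600]
d=cv2.resize(b[160:280,200:300],None,fx=4,fy=4,interpolation=2)
e=cv2.resize(a[130:200,250:400],None,fx=5,fy=5,interpolation=2)
cv2.imwrite("pics/c1.png",c);cv2.imwrite("pics/d1.png",d);cv2.imwrite("pics/e1.png",e)
E
```

```text
(no output)
```

View pics/c1.png

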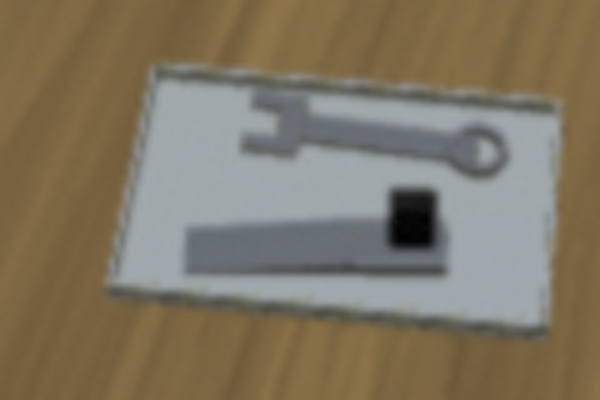

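View pics/d1.png

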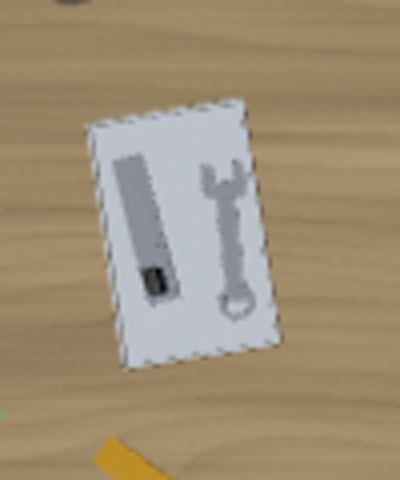

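View pics/e1.png

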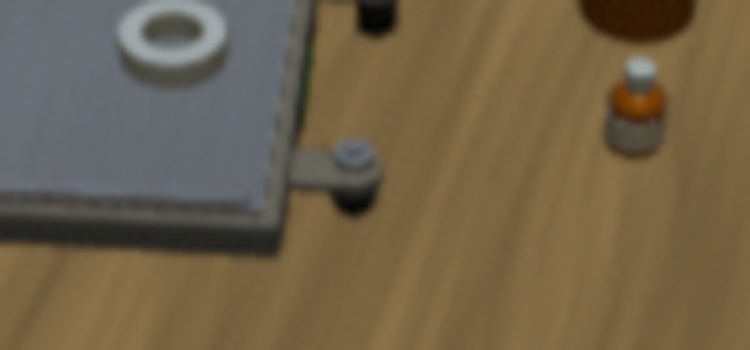

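Candidates: steel blade in the tray, top (237,217) / side (314,297); the look-alikes are blue at top (179,190), green at (188,249) and orange at (240,283). Only the grey one in the tray with the black grip (top (239,230), side (333,294)) fits, and the crop confirms it. Its thin end points away from the robot (top (230,200)). The hanging foot is the left ear, at top (371,183) and side (321,172).

```bash
cat > h.py <<'E'
import numpy as np,cv2
from scipy.optimize import least_squares
from cell import status,cams,job,robot
CI={n:cams.camera_info(n) for n in("side","top")}
def proj(n,P):
    P=np.atleast_2d(P);M=CI[n]["world_to_cam"];c=P@M[:3,:3].T+M[:3,3]
    k=CI[n]["mtx"];x=np.c_[c[:,0],-c[:,1],-c[:,2]]@k.T
    return x[:,:2]/x[:,2:]
def ray(n,uv):
    M=CI[n]["world_to_cam"];R=M[:3,:3];o=-R.T@M[:3,3]
    d=np.linalg.inv(CI[n]["mtx"])@np.array([uv[0],uv[1],1.]);d=R.T@(d*[1,-1,-1]);return o,d
def onz(n,uv,z):
    o,d=ray(n,uv);return o+d*(z-o[2])/d[2]
def tri(uvs,uvt):
    A=[];b=[]
    for n,uv in(("side",uvs),("top",uvt)):
        o,d=ray(n,uv);d/=np.linalg.norm(d);Q=np.eye(3)-np.outer(d,d);A.append(Q);b.append(Q@o)
    return np.linalg.lstsq(np.vstack(A),np.hstack(b),rcond=None)[0]
E
python3 - <<'E'
from h import *
print("foot z0 top",onz("top",[371.3,183.3],0),"side",onz("side",[321.1,172.6],0))
print("ear",tri([321.1,160.9],[373.3,181.3]))
print("blade o z3 top",onz("top",[238.9,226.9],3),"side",onz("side",[334.1,302.2],3))
print("tip z3 top",onz("top",[230.1,199.8],3),"side",onz("side",[283.7,300.7],3))
print("grip top z51 top",onz("top",[200+153/4,160+279/4],51),"side",onz("side",[250+414/5,250+197/5],51))
for n in("top","side"):
    cams.grab_frame(n)
    for l in("scale","tray","blade"):
        for r in cams.outline_of(l,n)[:4]:
            m=r["mask"].astype(np.uint8);c=max(cv2.findContours(m,0,1)[0],key=cv2.contourArea)
            print(n,l,r["confidence"],r["extent"],m.sum(),[np.round(x,1) for x in cv2.minAreaRect(c)])
            np.save(f"pics/{n}_{l}_{int(r['extent'][0])}.npy",m)
E
python3 - <<'E'
import cv2
b=cv2.imread("pics/top0.png")
cv2.imwrite("pics/f1.png",cv2.resize(b[75:195,325:455],None,fx=5,fy=5,interpolation=2))
E
```

```text
foot z0 top [ 578.71333724 -152.0273764     0.        ] side [ 571.53018308 -146.51781226    0.        ]
ear [ 577.90188642 -155.27294711   41.42808308]
blade o z3 top [419.54364508 318.06460049   3.        ] side [403.59207356 320.38401298   3.        ]
tip z3 top [515.60088399 350.98406032   3.        ] side [527.38132008 351.19082814   3.        ]
grip top z51 top [409.11285371 312.22668572  51.        ] side [408.96761439 316.61511506  51.        ]
top scale 0.7 [338.5, 85.4, 444.2, 188.2] 7691 [array([391.6, 138.3]), array([ 91.8, 102. ]), np.float64(79.0)]
top tray 0.92 [221.7, 183.8, 269.3, 251.0] 1926 [array([245.4, 218.1]), array([62.4, 40.1]), np.float64(81.4)]
top blade 0.77 [223.4, 269.9, 257.8, 294.4] 321 [array([240. , 282.5]), array([37.3,  8.8]), np.float64(35.5)]
top blade 0.77 [159.1, 178.3, 194.5, 203.5] 272 [array([177.3, 190.8]), array([37.3,  8.6]), np.float64(39.8)]
top blade 0.74 [226.7, 196.1, 247.2, 233.6] 300 [array([235.9, 216.8]), array([36.9,  8.4]), np.float64(74.9)]
top blade 0.55 [175.9, 230.8, 199.0, 270.6] 379 [array([187.9, 248.8]), array([39. , 10.3]), np.float64(62.4)]
side scale 0.84 [221.0, 99.7, 332.7, 180.5] 6271 [array([275.9, 140.7]), array([104.3,  78.3]), np.float64(3.9)]
side tray 0.9 [269.9, 262.4, 364.6, 320.7] 3433 [array([316.9, 289.5]), array([89. , 50.3]), np.float64(5.5)]
side blade 0.93 [309.4, 362.4, 368.7, 383.3] 840 [array([339.2, 369.4]), array([18.4, 58.6]), np.float64(78.2)]
side blade 0.71 [288.7, 289.5, 339.0, 307.5] 609 [array([312.5, 296. ]), array([16., 51.]), np.float64(90.0)]
side blade 0.67 [384.0, 305.4, 412.0, 328.4] 310 [array([398.3, 317.8]), array([11.3, 37.5]), np.float64(45.0)]
side blade 0.65 [220.8, 341.0, 275.6, 385.5] 755 [array([246.8, 362.2]), array([17.2, 59.4]), np.float64(56.3)]
```

View pics/f1.png

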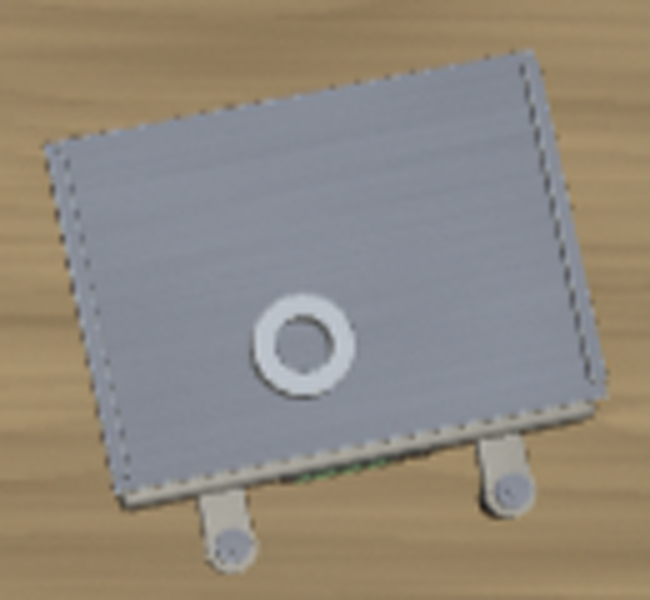

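```bash
python3 - <<'E'
from h import *
def fit(obs,x0):
    def P(p,q):
        c,s=np.cos(p[2]),np.sin(p[2]);return np.array([p[0]+c*q[0]-s*q[1],p[1]+s*q[0]+c*q[1],q[2]])
    f=lambda p:np.concatenate([(proj(n,P(p,q))[0]-uv) for n,q,uv in obs])
    r=least_squares(f,x0,loss="soft_l1");return r.x,np.round(f(r.x).reshape(-1,2),1)
t=lambda x,y,s,u,v:((x+.5)/s-.5+u,(y+.5)/s-.5+v)
T=lambda x,y:t(x,y,5,325,75)
obs=[("top",(130,175,74),T(46,146)),("top",(130,-175,74),T(530,50)),("top",(-130,-175,74),T(605,395)),("top",(-130,175,74),T(122,495))]
S,r=fit(obs,[690,-190,-.2]);print("scale",S,r.tolist())
c,s=np.cos(S[2]),np.sin(S[2])
for nm,uv in(("L",T(235,543)),("R",T(513,488))):
    w=onz("top",uv,64);d=w[:2]-S[:2];print(nm,w,"local",c*d[0]+s*d[1],-s*d[0]+c*d[1])
E1=lambda x,y:t(x,y,5,250,130)
w=onz("side",E1(355,152),64);print("side screw",w)
print("side R screw?")
T=lambda x,y:t(x,y,4,200,160);C=lambda x,y:t(x,y,5,250,250)
ob=[("top",(115,14,5),T(114,158)),("top",(115,-14,5),T(142,153)),("top",(-18,14,13.5),T(150,305)),("top",(-18,-14,13.5),T(180,295)),("top",(0,0,51),T(153,279))]
os=[("side",(115,14,3),C(185,273)),("side",(115,-14,5),C(187,228)),("side",(-18,14,3),C(446,274)),("side",(0,0,51),C(414,200))]
for o in(ob,os,ob+os):
    B,r=fit(o,[415,318,.3]);print("blade",B,r.tolist())
E
```

```text
scale [ 7.61260892e+02 -2.08700340e+02  2.17712721e-01] [[-1.2, -1.2], [0.3, -2.4], [2.1, 1.1], [-0.5, 2.1]]
L [ 572.36751271 -146.18703388   64.        ] local -170.93169059541313 101.83800507656574
R [ 612.05864516 -338.67010075   64.        ] local -173.7532517211863 -94.67447753610043
side screw [ 569.73237818 -133.84556849   64.        ]
side R screw?
blade [4.09766554e+02 3.13753903e+02 2.77665593e-01] [[-0.3, 0.4], [0.3, -0.5], [-0.1, -0.2], [0.1, 0.1], [-0.1, 0.2]]
blade [4.10267862e+02 3.15883957e+02 2.72688775e-01] [[-0.3, 0.4], [-0.1, -0.4], [0.4, 0.5], [-0.0, -0.6]]
blade [4.10190968e+02 3.14710146e+02 2.77259998e-01] [[-0.6, 0.2], [0.1, -0.6], [-0.3, -0.4], [-0.1, 0.0], [-0.3, 0.1], [-0.1, 0.2], [0.0, -0.6], [0.6, 0.1], [0.1, -0.9]]
```

```bash
cat >> h.py <<'E'
from scipy.spatial.transform import Rotation as Ro
def plan(x,y,z,yaw):
    "tool shift cm & roll to bring TCP to x,y,z with jaw axis world yaw"
    s=status.get_state();q=s["tcp_rot"];R=Ro.from_quat([q[1],q[2],q[3],q[0]]).as_matrix()
    d=R.T@(np.array([x,y,z])-s["eef_pos"])/10
    jy=np.arctan2(R[1,1],R[0,1]);a=-(yaw-jy);a=(a+np.pi)%(2*np.pi)-np.pi
    print("t",round(s["clock"],2),"shift cm",np.round(d,3),"roll",round(a,4),"jaw",round(jy,4),"z tilt",np.round(R[:,2],4),"pos",np.round(s["eef_pos"],1))
E
python3 - <<'E'
from h import *
plan(410.1,314.7,246,.277+np.pi/2)
print(tri([320.7,160.1],[371.7,183.3]))
E
```

```text
t 1.5 shift cm [-27.128 -10.997  15.875] roll -0.6408 jaw 1.207 z tilt [ 0.  0. -1.] pos [195.7 514.  404.8]
[ 573.38155556 -147.90340276   51.28738459]
```

```bash
python3 -m jog '[[60,[-3,-1.2,1.8],-0.1],[90,[-7,-2.8,4],-0.24],[110,[-11,-4.4,6.4],-0.38],[120,[-15,-6,8.8],-0.5],[120,[-19,-7.7,11.1],-0.6]]' 60; python3 - <<'E'
from h import *
plan(410.1,314.7,246,.277+np.pi/2)
E
```

```text
clock: 2.0
eef_pos: [346.7, 373.3, 293.1]
tcp_rot: [0.0, -0.12, 0.993, 0.0]
wrist_force: [1.2, 0.9, -0.3]
width: 50.2
t 2.0 shift cm [-4.752 -7.202  4.711] roll -0.0355 jaw 1.8123 z tilt [ 6.e-04  4.e-04 -1.e+00] pos [346.7 373.3 293.1]
```

```bash
python3 -m jog '[[120,[-1.6,-2.4,1.5],-0.02],[120,[-3.2,-4.8,3.1],-0.041],[120,[-4.4,-6.6,4.3],-0.041],[120,[-4.85,-7.31,4.78],-0.041],[120,[-4.85,-7.31,4.78],-0.041]]'; python3 - <<'E'
from h import *
plan(410.1,314.7,186,.277+np.pi/2); print(status.get_state()["width"],status.get_state()["wrist_force"])
for n in("side","top"):
    im=cams.grab_frame(n)[:,:,::-1]; cv2.imwrite(f"pics/{n}2.png",im)
a=cv2.imread("pics/side2.png");cv2.imwrite("pics/g2.png",cv2.resize(a[220:330,230:380],None,fx=5,fy=5,interpolation=2))
plan(410.1,314.7,186,.277+np.pi/2)
E
```

```text
clock: 2.5
eef_pos: [410.4, 314.4, 245.6]
tcp_rot: [-0.0, -0.137, 0.991, -0.0]
wrist_force: [-0.5, 0.8, 0.2]
width: 46.4
t 2.5 shift cm [0.019 0.038 5.965] roll -0.0012 jaw 1.8466 z tilt [-9.e-04 -4.e-04 -1.e+00] pos [410.4 314.4 245.6]
46.422624185912255 [-0.46850683  0.77221488  0.21227702]
t 2.6 shift cm [-0.031 -0.076  6.049] roll 0.0005 jaw 1.8483 z tilt [ 3.e-04  4.e-04 -1.e+00] pos [409.6 315.3 246.5]
```

View pics/g2.png

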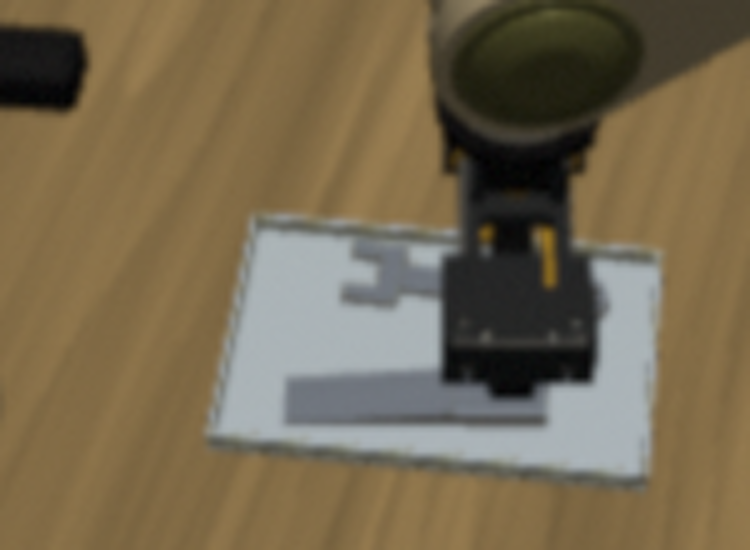

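The gripper sits over the black grip (grip at about side (333,294), hidden behind the finger at crop (515,320)), aligned with the blade. I'm descending now.

```bash
python3 -m jog '[[120,[0,0,1.5],0],[120,[0,0,3.3],0],[120,[0,0,5],0],[120,[0,0,5.8],0],[120,[0,0,6],0]]' 60;  python3 -m jog '[[160,[0,0,0],0],[200,[0,0,0],0],[255,[0,0,0],0],[255,[0,0,0],0],[255,[0,0,0],0]]' 60; python3 - <<'E'
from h import *
plan(410.1,314.7,186,.277+np.pi/2)
E
```

```text
clock: 3.1
eef_pos: [409.5, 315.4, 185.9]
tcp_rot: [-0.0, -0.139, 0.99, -0.0]
wrist_force: [0.1, 0.1, 1.0]
width: 46.7
clock: 3.6
eef_pos: [410.1, 314.8, 186.4]
tcp_rot: [0.0, -0.138, 0.99, 0.0]
wrist_force: [-0.1, 0.4, 2.2]
width: 13.5
t 3.6 shift cm [ 0.003 -0.006  0.037] roll 0.0002 jaw 1.848 z tilt [ 6.e-04  2.e-04 -1.e+00] pos [410.1 314.8 186.4]
```

```bash
python3 -m jog '[[255,[0,0,-0.5],0],[255,[0,0,-1.5],0],[255,[0,0,-3],0],[255,[0,0,-4],0],[255,[0,0,-5],0]]' 60; python3 - <<'E'
from h import *
T=lambda x,y:((x+.5)/5-.5+325,(y+.5)/5-.5+75)
q=[T(46,146),T(530,50),T(605,395),T(122,495)]
for z in(60,74):
    P=[onz("top",u,z)[:2] for u in q]
    a=lambda d:np.arctan2(d[1],d[0])
    print(z,[round(v,4) for v in(a(P[0]-P[3]),a(P[1]-P[2]),a(P[0]-P[1])-np.pi/2,a(P[3]-P[2])-np.pi/2)],[np.linalg.norm(P[0]-P[1]),np.linalg.norm(P[0]-P[3])],np.mean(P,0))
for n in("side","top"):
    im=cams.grab_frame(n)[:,:,::-1]; cv2.imwrite(f"pics/{n}3.png",im)
    for l in("pill_bottle","foot_spot","treat_jar","ear"):
        for r in cams.tip_of(l,n)[:2]:print(n,l,r["confidence"],np.round(onz(n,r["uv"],0 if l!="ear" else 42),1))
plan(430,-177,246,.21+np.pi/2)
s=status.get_state();print(s["width"],s["wrist_force"])
a=cv2.imread("pics/side3.png");cv2.imwrite("pics/g3.png",cv2.resize(a[90:350,220:400],None,fx=2,fy=2,interpolation=2))
E
```

```text
clock: 4.1
eef_pos: [410.0, 314.8, 237.0]
tcp_rot: [0.0, -0.138, 0.99, 0.0]
wrist_force: [0.6, -0.7, -2.1]
width: 13.4
60 [np.float64(0.2169), np.float64(0.2046), np.float64(0.2079), np.float64(0.2129)] [np.float64(346.63635158860615), np.float64(250.47836847349407)] [ 763.89343924 -210.11246786]
74 [np.float64(0.2169), np.float64(0.2046), np.float64(0.2079), np.float64(0.2129)] [np.float64(343.72997749148567), np.float64(248.37823143165144)] [ 760.82245032 -208.06726776]
side pill_bottle 0.63 [ 418.8 -276.     0. ]
side pill_bottle 0.41 [ 727.4 -263.2    0. ]
side foot_spot 0.69 [ 575.6 -163.2    0. ]
side treat_jar 0.77 [ 441.4 -413.3    0. ]
side ear 0.63 [ 570.2 -147.    42. ]
side ear 0.45 [ 742.7 -165.1   42. ]
top pill_bottle 0.64 [ 403.2 -271.6    0. ]
top foot_spot 0.93 [ 577.9 -137.     0. ]
top treat_jar 0.58 [ 453.4 -415.2    0. ]
top treat_jar 0.47 [ 561.8 -144.9    0. ]
top ear 0.71 [ 567.3 -151.    42. ]
t 4.6 shift cm [ 11.537 -47.847  -1.021] roll 0.0672 jaw 1.848 z tilt [-7.e-04 -4.e-04 -1.e+00] pos [410.  314.8 235.6]
13.787364033035375 [-0.26381721  0.0143566  -0.83489045]
```

View pics/g3.png

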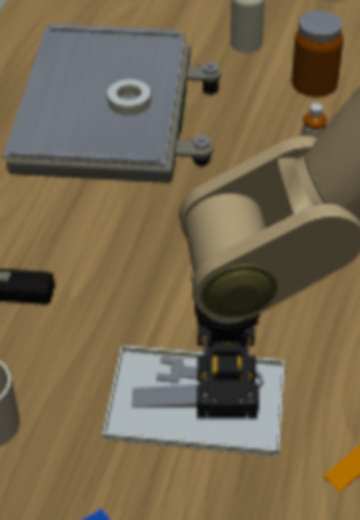

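```bash
python3 -m jog '[[255,[0.4,-1.6,0],0],[255,[1.3,-5,0],0.02],[255,[2.4,-9.5,0],0.04],[255,[3.5,-14,0],0.06],[255,[4.6,-18.5,0],0.067]]' 60; python3 -m jog '[[255,[1.36,-4.4,0],0],[255,[2.7,-8.8,0],0],[255,[4.1,-13.2,0],0],[255,[5.4,-17.6,0],0],[255,[6.8,-22,0],0]]' 60;  python3 -m jog '[[255,[1.0,-3.5,0],0],[255,[1.7,-6,0],0],[255,[2.1,-7.3,0],0],[255,[2.1,-7.3,0],0],[255,[2.1,-7.3,0],0]]' 60;python3 - <<'E'
from h import *
plan(425.8,-178.3,236,.2105+np.pi/2)
s=status.get_state();print(s["width"],s["wrist_force"],s["q"])
E
```

```text
clock: 5.1
eef_pos: [416.2, 122.7, 236.0]
tcp_rot: [0.0, -0.105, 0.994, -0.0]
wrist_force: [1.3, -0.1, -0.0]
width: 13.5
clock: 5.6
eef_pos: [395.4, -107.0, 236.1]
tcp_rot: [0.0, -0.105, 0.994, -0.0]
wrist_force: [0.8, 0.8, -1.3]
width: 13.0
clock: 6.1
eef_pos: [390.4, -180.0, 235.9]
tcp_rot: [-0.0, -0.105, 0.994, 0.0]
wrist_force: [-1.0, 0.2, -1.5]
width: 13.8
t 6.1 shift cm [-3.494 -0.576 -0.016] roll -0.0 jaw 1.7813 z tilt [-7.e-04  8.e-04 -1.e+00] pos [ 390.4 -180.   235.9]
13.786355174759985 [-1.02163308  0.16200668 -1.49768788] [-7.08803346e-01  4.03270209e-01  1.86458649e+00  2.12765187e-04
  8.74767990e-01 -2.49021334e+00]
```

```bash
python3 -m jog '[[255,[-0.3,-0.1,1],0],[255,[-0.7,-0.3,2.5],0],[255,[-1,-0.45,3.9],0],[255,[-1.2,-0.5,4.6],0],[255,[-1.2,-0.57,4.7],0]]' 60;python3 - <<'E'
from h import *
for n in("side","top"):
    im=cams.grab_frame(n)[:,:,::-1]; cv2.imwrite(f"pics/{n}4.png",im)
a=cv2.imread("pics/side4.png");cv2.imwrite("pics/g4.png",cv2.resize(a[110:230,280:420],None,fx=5,fy=5,interpolation=2))
a=cv2.imread("pics/top4.png");cv2.imwrite("pics/h4.png",cv2.resize(a[150:250,320:450],None,fx=5,fy=5,interpolation=2))
plan(425.8,-178.3,183,.2105+np.pi/2)
s=status.get_state();print(s["width"],s["wrist_force"])
E
```

```text
clock: 6.6
eef_pos: [403.7, -183.1, 188.1]
tcp_rot: [-0.001, -0.106, 0.994, 0.001]
wrist_force: [-0.6, -0.4, -1.3]
width: 13.9
t 6.7 shift cm [-2.285  0.051  0.599] roll 0.0004 jaw 1.7817 z tilt [-2.e-04  2.e-04 -1.e+00] pos [ 403.6 -183.6  189. ]
13.173933456466987 [ 0.76657223  0.1591762  -1.02517501]
```

View pics/g4.png

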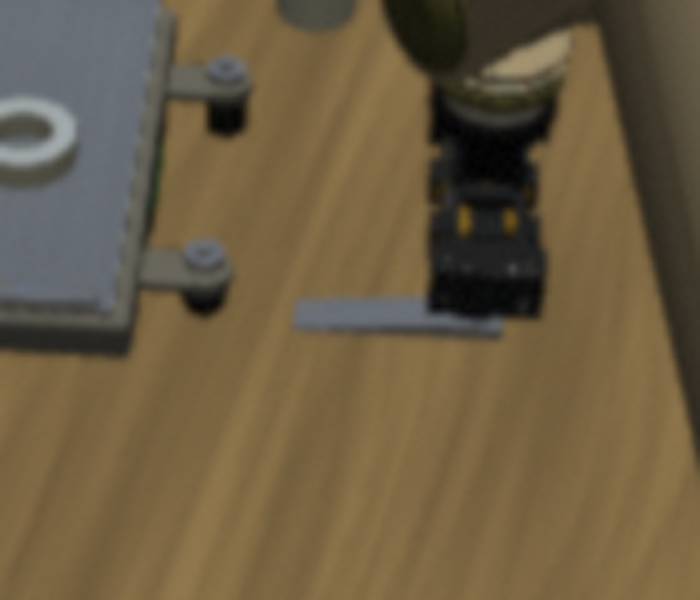

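View pics/h4.png

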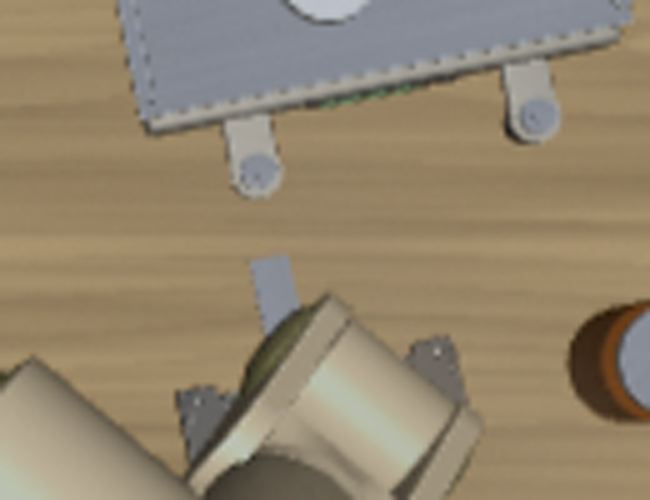

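```bash
python3 - <<'E'
from h import *
T=lambda x,y:((x+.5)/5-.5+320,(y+.5)/5-.5+150)
S=lambda x,y:((x+.5)/5-.5+280,(y+.5)/5-.5+110)
t=onz("top",T(268.5,258),7);print("tip top",t)
ts=onz("side",S(294,315.5),6);print("tip side",ts,onz("side",S(293,329),6),onz("side",S(501,335),6))
u=np.array([np.cos(.2105),np.sin(.2105)]);v=np.array([-u[1],u[0]])
for z in(50,64):
    f=onz("top",T(258,171),z);d=f[:2]-t[:2];print("top foot",z,f,"along",d@u,"lat",d@v)
for nm,y,z in(("dome bottom",312,4),("ear disc",253,50),("disc64",253,64)):
    f=onz("side",S(205,y),z);d=f[:2]-ts[:2];print("side",nm,f,"along",d@u,"lat",d@v)
E
```

```text
tip top [ 514.03789545 -158.43269368    7.        ]
tip side [ 516.11791287 -155.12119359    6.        ] [ 513.46675471 -142.38576101    6.        ] [ 384.36984264 -173.97044948    6.        ]
top foot 50 [ 571.7292634  -146.30815507   50.        ] along 58.95133002172773 lat -0.19763888796709284
top foot 64 [ 570.27816643 -144.80691337   64.        ] along 57.845946533222246 lat 1.5736703520773814
side dome bottom [ 572.65496095 -144.54158673    4.        ] along 57.499678180670884 lat -1.4672748260279904
side ear disc [ 573.9944093  -148.80288497   50.        ] along 57.91916677078124 lat -5.914387813541506
side disc64 [ 569.46592406 -132.91809619   64.        ] along 56.809749740574226 lat 10.56599103558254
```

```bash
cat >> h.py <<'E'
def avg(n=6):
    F=[];P=[]
    for i in range(n):
        cams.grab_frame("top");s=status.get_state();F.append(s["wrist_force"]);P.append(s["eef_pos"])
    F=np.array(F);u=np.array([np.cos(.2105),np.sin(.2105),0]);v=np.array([-u[1],u[0],0])
    m=F.mean(0);print("t",round(s["clock"],2),"push",round(-m@u,2),"lat",round(m@v,2),"z",round(m[2],2),"sd",np.round(F.std(0),2),"pos",np.round(np.mean(P,0),2),"w",round(s["width"],1))
    return F
E
python3 - <<'E'
from h import *
avg(8)
E
python3 -m jog '[[255,[0,0,0.1],0],[255,[0,0,0.25],0],[255,[0,0,0.4],0],[255,[0,0,0.45],0],[255,[0,0,0.5],0]]' 60
python3 - <<'E'
from h import *
avg(6)
E
```

```text
t 7.1 push -0.04 lat 0.07 z -0.92 sd [0.75 0.37 0.32] pos [ 403.44 -183.87  189.35] w 13.5
clock: 7.6
eef_pos: [403.5, -184.0, 183.9]
tcp_rot: [-0.0, -0.105, 0.994, 0.0]
wrist_force: [-0.1, 0.2, -1.3]
width: 13.3
t 7.9 push 0.02 lat 0.15 z -1.33 sd [0.36 0.48 0.5 ] pos [ 403.44 -183.94  183.99] w 13.5
```

```bash
python3 -m jog '[[255,[0,0,0.02],0],[255,[0,0,0.04],0],[255,[0,0,0.06],0],[255,[0,0,0.06],0],[255,[0,0,0.06],0]]' 60
python3 - <<'E'
from h import *
avg(3)
E
python3 -m jog '[[255,[0,0,0.02],0],[255,[0,0,0.04],0],[255,[0,0,0.04],0],[255,[0,0,0.04],0],[255,[0,0,0.04],0]]' 60
python3 - <<'E'
from h import *
avg(3)
E
```

```text
clock: 8.4
eef_pos: [403.4, -184.0, 183.4]
tcp_rot: [0.0, -0.105, 0.994, -0.0]
wrist_force: [-0.2, -1.2, 0.2]
width: 13.5
t 8.55 push 0.5 lat -0.22 z -0.57 sd [0.45 0.21 0.37] pos [ 403.44 -183.94  183.43] w 13.6
clock: 9.05
eef_pos: [403.4, -183.9, 183.3]
tcp_rot: [0.0, -0.105, 0.994, -0.0]
wrist_force: [-1.5, 2.3, 4.6]
width: 13.4
t 9.2 push 1.11 lat 1.01 z 5.61 sd [0.18 0.52 0.12] pos [ 403.41 -183.91  183.35] w 13.4
```

```bash
python3 -m jog '[[255,[0,0,-0.015],0],[255,[0,0,-0.03],0],[255,[-0.3,0,-0.03],0],[255,[-0.7,0,-0.03],0],[255,[-1,0,-0.03],0]]' 60
python3 - <<'E'
from h import *
avg(3)
E
python3 -m jog '[[255,[-0.5,0,0],0],[255,[-1.2,0,0],0],[255,[-1.9,0,0],0],[255,[-2.4,0,0],0],[255,[-2.6,0,0],0]]' 60
python3 - <<'E'
from h import *
avg(5)
plan(425.8,-178.3,183,.2105+np.pi/2)
E
```

```text
clock: 9.7
eef_pos: [413.6, -181.8, 183.3]
tcp_rot: [-0.0, -0.105, 0.994, -0.0]
wrist_force: [-3.2, -0.2, 4.7]
width: 13.4
t 9.85 push -0.83 lat 1.03 z 2.66 sd [0.36 0.54 0.98] pos [ 413.77 -181.77  183.36] w 13.6
clock: 10.35
eef_pos: [439.1, -176.3, 183.4]
tcp_rot: [-0.0, -0.105, 0.994, -0.0]
wrist_force: [-4.1, -1.2, 7.0]
width: 13.6
t 10.6 push -0.81 lat 0.97 z 3.68 sd [1.04 1.12 1.04] pos [ 439.12 -176.29  183.36] w 13.4
t 10.6 shift cm [1.336 0.082 0.034] roll -0.0004 jaw 1.7809 z tilt [ 1.1e-03 -1.0e-04 -1.0e+00] pos [ 439.  -176.3  183.4]
```

```bash
python3 -m jog '[[255,[0,0,-0.01],0],[255,[0,0,-0.02],0],[255,[-0.2,0,-0.02],0],[255,[-0.5,0,-0.02],0],[255,[-0.7,0,-0.02],0]]' 60
python3 - <<'E'
from h import *
avg(5)
for n in("side","top"):
    im=cams.grab_frame(n)[:,:,::-1]; cv2.imwrite(f"pics/{n}5.png",im)
a=cv2.imread("pics/side5.png")[140:200,290:390];b=cv2.imread("pics/top5.png")[160:220,340:440]
cv2.imwrite("pics/g5.png",cv2.resize(np.vstack([a,b]),None,fx=5,fy=5,interpolation=2))
E
```

```text
clock: 11.1
eef_pos: [445.7, -174.9, 183.4]
tcp_rot: [-0.0, -0.105, 0.994, 0.0]
wrist_force: [-0.6, -0.7, 0.5]
width: 13.3
t 11.35 push 0.05 lat -0.01 z -0.95 sd [0.4  0.25 0.42] pos [ 445.67 -174.89  183.4 ] w 13.4
```

View pics/g5.png

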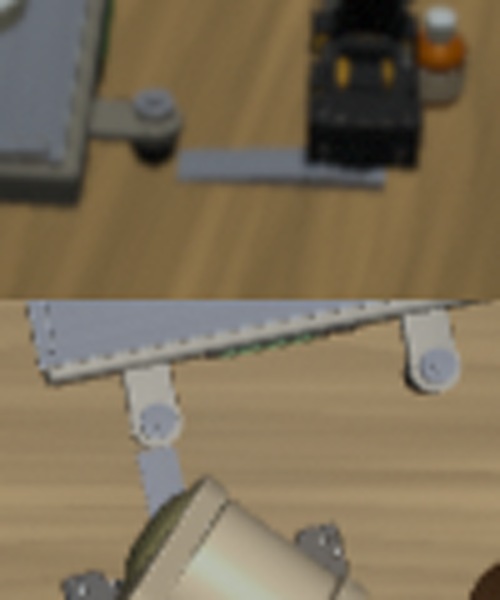

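```bash
python3 -m jog '[[255,[-0.3,0,0],0],[255,[-0.9,0,0],0],[255,[-1.5,0,0],0],[255,[-2,0,0],0],[255,[-2.2,0,0],0]]' 60
python3 - <<'E'
from h import *
avg(4)
E
python3 -m jog '[[255,[-0.1,0,0],0],[255,[-0.2,0,0],0],[255,[-0.3,0,0],0],[255,[-0.4,0,0],0],[255,[-0.4,0,0],0]]' 60
python3 - <<'E'
from h import *
avg(4)
E
python3 -m jog '[[255,[-0.1,0,0],0],[255,[-0.2,0,0],0],[255,[-0.3,0,0],0],[255,[-0.4,0,0],0],[255,[-0.4,0,0],0]]' 60
python3 - <<'E'
from h import *
avg(4)
E
```

```text
clock: 11.95
eef_pos: [467.6, -170.2, 183.5]
tcp_rot: [0.0, -0.105, 0.994, -0.0]
wrist_force: [-0.5, -0.3, -0.8]
width: 13.3
t 12.15 push -0.11 lat 0.03 z -0.77 sd [0.38 0.45 0.24] pos [ 467.22 -170.26  183.46] w 13.4
clock: 12.65
eef_pos: [471.0, -169.5, 183.5]
tcp_rot: [0.0, -0.105, 0.994, -0.0]
wrist_force: [-0.6, 0.6, -0.2]
width: 13.7
t 12.85 push -0.06 lat -0.31 z -0.7 sd [0.78 0.42 0.27] pos [ 470.92 -169.54  183.51] w 13.7
clock: 13.35
eef_pos: [474.9, -168.7, 183.5]
tcp_rot: [0.0, -0.105, 0.994, -0.0]
wrist_force: [0.2, 0.3, -0.9]
width: 13.3
t 13.55 push -0.47 lat -0.42 z -1.01 sd [0.39 0.05 0.45] pos [ 474.84 -168.69  183.51] w 13.6
```

```bash
python3 -m jog '[[255,[-0.1,0,0.005],0],[255,[-0.2,0,0.005],0],[255,[-0.3,0,0.005],0],[255,[-0.4,0,0.005],0],[255,[-0.4,0,0.005],0]]' 60
python3 - <<'E'
from h import *
avg(3)
E
python3 -m jog '[[255,[-0.1,0,0],0],[255,[-0.2,0,0],0],[255,[-0.3,0,0],0],[255,[-0.4,0,0],0],[255,[-0.4,0,0],0]]' 60
python3 - <<'E'
from h import *
avg(3)
E
python3 -m jog '[[255,[-0.1,0,0],0],[255,[-0.2,0,0],0],[255,[-0.3,0,0],0],[255,[-0.4,0,0],0],[255,[-0.4,0,0],0]]' 60
python3 - <<'E'
from h import *
avg(4)
E
```

```text
clock: 14.05
eef_pos: [478.7, -167.8, 183.4]
tcp_rot: [-0.0, -0.105, 0.994, 0.0]
wrist_force: [-1.9, -0.2, -1.0]
width: 13.9
t 14.2 push 1.63 lat 0.2 z -0.53 sd [0.26 0.35 0.28] pos [ 478.73 -167.83  183.43] w 13.5
clock: 14.7
eef_pos: [482.6, -167.0, 183.4]
tcp_rot: [-0.0, -0.105, 0.994, 0.0]
wrist_force: [-4.3, 0.3, 0.1]
width: 13.6
t 14.85 push 4.52 lat 0.76 z 0.36 sd [0.3  0.18 0.46] pos [ 482.55 -166.98  183.41] w 12.9
clock: 15.35
eef_pos: [486.2, -166.2, 183.4]
tcp_rot: [-0.001, -0.105, 0.994, 0.0]
wrist_force: [-7.9, -1.6, 2.2]
width: 13.5
t 15.55 push 7.5 lat 0.12 z 1.67 sd [0.58 0.21 0.6 ] pos [ 486.16 -166.15  183.38] w 13.4
```

Push is 7.5 N, with roughly 1.5–2 N of that being drag from the blade pressing on the counter. That leaves about 6 N of nip, so I'm stopping and letting go here.

```bash
python3 -m jog '[[200,[0,0,0],0],[150,[0,0,0],0],[130,[0,0,0],0],[120,[0,0,0],0],[120,[0,0,0],0]]' 60
python3 - <<'E'
from h import *
avg(3)
E
python3 -m jog '[[120,[0,0,-0.3],0],[120,[0,0,-1.5],0],[120,[0,0,-3.5],0],[120,[0,0,-5.5],0],[120,[0,0,-7.5],0]]' 60
python3 -m jog '[[120,[2,0,-2],0],[120,[5,0,-4],0],[120,[8,0,-6],0],[120,[11,0,-8],0],[120,[12,0,-8.5],0]]' 60
python3 - <<'E'
from h import *
avg(3)
for n in("side","top"):
    im=cams.grab_frame(n)[:,:,::-1]; cv2.imwrite(f"pics/{n}6.png",im)
a=cv2.imread("pics/side6.png")[140:200,290:390];b=cv2.imread("pics/top6.png")[160:220,340:440]
cv2.imwrite("pics/g6.png",cv2.resize(np.vstack([a,b]),None,fx=5,fy=5,interpolation=2))
E
```

```text
clock: 16.05
eef_pos: [486.7, -166.2, 183.5]
tcp_rot: [0.0, -0.105, 0.994, -0.0]
wrist_force: [0.8, 0.2, -0.6]
width: 46.3
t 16.2 push -0.32 lat 0.04 z 0.2 sd [0.13 0.35 0.24] pos [ 486.63 -166.19  183.48] w 46.6
clock: 16.7
eef_pos: [486.5, -166.2, 260.2]
tcp_rot: [0.0, -0.105, 0.994, -0.0]
wrist_force: [-0.8, -1.2, 0.6]
width: 46.3
clock: 17.2
eef_pos: [367.6, -191.2, 345.8]
tcp_rot: [0.001, -0.104, 0.995, -0.001]
wrist_force: [-0.2, 0.3, -0.6]
width: 46.4
t 17.35 push -0.78 lat -0.09 z 0.35 sd [0.57 0.11 0.71] pos [ 368.5  -191.31  344.57] w 46.8
```

View pics/g6.png

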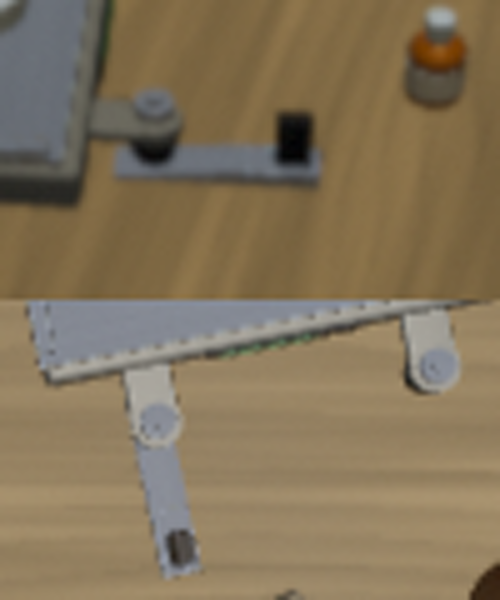

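View pics/side6.png

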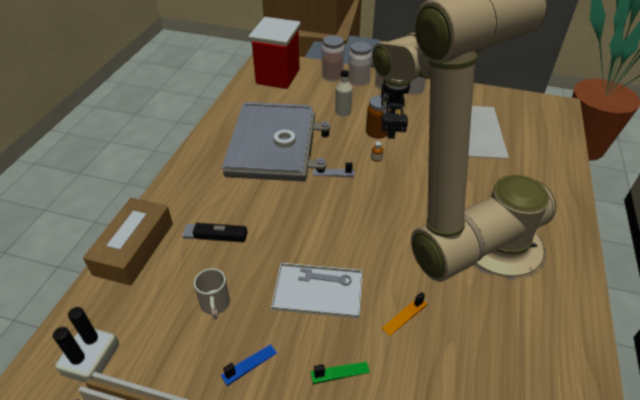

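```bash
python3 - <<'E'
from h import *
print(onz("side",(290+(294.5)/5-.5,140+118.5/5-.5),48), onz("top",(340+180.5/5-.5,160+(545.5-300)/5-.5),48))
a=cv2.imread("pics/side6.png").astype(int)
b=cams.grab_frame("side")[:,:,::-1].astype(int);print("max diff near blade",abs(a-b)[155:185,305:360].max())
print(job.close_job())
E
```

```text
[ 486.35741753 -161.59012053   48.        ] [ 485.58068574 -161.85634476   48.        ]
max diff near blade 8
the job is handed in; nothing more can be done
None
```

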